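# Find the hidden keyway of the axle jig by feel and lock the carriage against the key

## Robot

A 6-joint arm with a two-finger parallel gripper is mounted at the origin on the work surface. World frame = base frame: x ahead of the robot, y to its left, z up, the work surface at z = 0. Lengths are in m, angles in rad, forces in N, time in s.
With the tool pointing down it reaches from about 0.275 to 0.85 m from the base axis. Payload 5.2 kg.
Tool frame: the origin (TCP) lies between the finger pads; the fingertips stand 11 mm ahead of it and the grasp point (between the pads) lies 8 mm behind it; z points along the fingers, y is the line along which they close (so a half turn about z gives the same grasp; the last joint's range is limited). The gripper opens to 85 mm and grips with 20 to 120 N. Pads are 22 mm wide; open, the fingers measure 114 mm over their backs; the gripper's body (76 mm by 85 mm) begins 54 mm behind the grasp point. The pads swing forward as they close: fully open they stand 13 mm farther back than shut.
Start: joints at [-1.52, 0.259, 1.535, -0, 1.348, -0.203], TCP at [0.138, -0.532, 0.242] pointing down, gripper open.
Joint ranges: [-3.14, 3.14], [-0.91, 2.08], [0.19, 2.58], [-1.22, 4.36], [0.22, 2.71], [-3.12, 3.12]. Speed limits (rad/s): [2.57, 2.57, 3.14, 3.14, 3.14, 3.14].

## Interface

Orientations are given as a unit quaternion [x, y, z, w].
In Python, from workcell import bot gives the robot as it stands.
- The arm moves only by the tool play_rows, never from a script. Its argument "deltas" is a list of rows, each an object of numbers: "fingers": the opening, from -1 (shut) to 1 (fully open); "dx", "dy", "dz": the shift along the world's x, y, z in m; "wx", "wy", "wz": the turn, a rotation vector about the world's x, y, z in rad. In form: [{"fingers": .., "dx": .., "dy": .., "dz": .., "wx": .., "wy": .., "wz": ..}, ...]. A call has 1 to 8 rows; each row shifts and turns the commanded pose from where the row before left it; what a row does not reach is not made up. A row lasts 1/10 s, in which the tool goes at most 50 mm and 8.59 degrees, less where a joint would pass 70% of its speed; a pose out of reach is approached as far as the arm can. A call is refused whole if a number of a shift passes 0.05 or a number of a turn 0.15, either way. A call with a gripper value outside its range is refused whole. The fingers move at their own pace and stop on an object; "squeeze" is the grip in N (left out, the last holds). Time passes only in rows, so rows that do not move let the fingers close. It gives the time, the measured TCP pose, the force, the opening and the grip force at its end, in the units of the state.
- bot.read_state(): the state, without advancing time (a new reading comes with each control period).
- bot.capture(name): name is "side" or "top" or "wrist"; returns a dict with "img" (480x640x3 uint8, red, green, blue), "K" (3x3 intrinsics, pixels), "rvec" (rotation vector, rad) and "tvec" (3), from world to camera coordinates, as OpenCV has them. Camera axes: x right, y down, z forward; pixel columns grow to the right and rows downward; lengths in m; the calibration is good to about 2 mm. A picture is of the moment at which its call begins. There is no depth.
- bot.job_done(): hands the job in; it is judged then, once.
The state is a dict: "time": time; "joint_positions": joint angles; "dq": joint speeds; "effort": joint torques, N m; "position": TCP position; "eef_rot": TCP orientation; "force": force on the tool from outside, world axes, zero at the start; "ft_torque": the same for the moment, N m; "gripper_width": finger opening in m; "gripper_force": force on a finger pad.
Only numpy, scipy, OpenCV 4.12 (cv2) and the standard library are available. Lean on these libraries where they do the work, as an engineer would, in place of code of your own. Each camera call takes 0.05 s, during which the arm holds its last target. There are 200 camera calls.

## Task

Set the axle jig: take the locating key by its sleeve, put its toe under the hood and draw it along the rail until the blade drops into the hidden keyway, then let go of it, sitting flat. Then slide the carriage up until it touches the key and swing the lock lever right over to its stop, towards the robot. The key stays seated in the keyway, and the other things on the bench stay where they are.

Things in the scene. Friction and masses are not known exactly. Their poses are not given: they have to be found in the camera images.
- jig: Axle-setting jig fixed to the bench, 500 mm long (its y) and 200 mm deep (its x). Origin on the bench; x away from the robot, y to the robot's left, z up; it may stand turned by up to 0.12 rad. In front (x -90 to +35 mm) a flat aluminium deck, top 30 mm above the bench; behind it (x 20 to 110 mm) a grey hood over the index rail.
- hood_mid (a point): Middle of the lower front edge of the hood's roof (jig frame x 20, y 35, z 70 mm). The roof is 6 mm thick (top at 76 mm) and reaches 90 mm back. The hood is closed behind and at both ends and open towards the robot from jig y -55 to +125 mm.
- rail_mid (a point): Middle of the index rail's upper face (jig frame x 67.5, y 35, z 30 mm). The rail is level with the deck, x 35 to 100 mm, all under the hood. One keyway, 12 mm wide and 15 mm deep, runs along x across the whole rail; it is hidden by the hood and lies at an unknown place, its middle between jig y -20 and +80 mm.
- key: Steel locating key (the probe), about 0.3 kg: flat bar 135 x 20 mm, 14 mm thick, with an upright 12 mm rod that telescopes into a grip sleeve. Origin: on the bar's underside below the rod; x along the bar to the toe (bar x -30 to +105 mm), z up. Starts level on a wooden rest (90 x 50, 30 mm high) at the left, toe roughly to the left, overhanging.
- key_toe (a point): Middle of the lower edge of the blade under the toe (key frame x 85, y 0, z -10 mm). Blade: 8 mm thick (y), 40 mm long (x 65 to 105 mm), standing 10 mm below the bar. Riding on the rail it holds the bar 10 mm up; dropped into the keyway it lets the bar lie flat on rail and deck, and the key stands by itself.
- key_grip (a point): Centre of the key's black grip sleeve, a square block 30 x 30 mm and 50 mm high: take the key here. 100 mm above the bar's underside when the sleeve is down, at most 130 mm. Closed on top, nothing stands above it. Its axes are the key's.
- sleeve (a joint): How far the sleeve is drawn up the rod: 0 (down on its collar) to 0.030 m (its end stop). It slides freely: when the key hangs from the sleeve it reads 0.030; with the sleeve held between its stops the rest of the key bears down by its own weight only, so that the blade can drop into the keyway by itself (the reading then grows by 0.010).
- carriage (a joint): How far the steel carriage has slid along the deck towards +y of the jig, 0 to 0.28 m; about 3 N of friction, it stays where it is left. Carriage: a block 97 x 110 mm (jig x -85 to +12 mm), top 60 mm above the bench, with two low aluminium saddle cheeks to 78 mm.
- carriage_face (a point): On the carriage's flat end face that looks to +y of the jig (the face that meets the side of the key's bar), 40 mm above the bench. The carriage reaches 110 mm back (-y) from it.
- carriage_post (a point): Grip point of the carriage's upright push post: a rod 20 mm thick with a black head 28 mm across (head 108 to 126 mm above the bench); this point is 112 mm above the bench and 88 mm behind the face.
- lock (a joint): Lock lever on the carriage: 0 = lying along -y of the jig, 1.57 = pointing to -x (at the robot), its stop and the locked position. It swings level, clockwise seen from above, about an upright pivot; light friction (0.06 N m), stays where it is left.
- lock_knob (a point): On the axis of the upright black round handle at the lever's end, 18 mm thick, 65 to 105 mm above the bench; this point is 93 mm above the bench and 75 mm from the pivot.
- lock_pivot (a point): On the lever's pivot axis, at the same height as lock_knob (moves with the carriage).
- wheel_a: Bystander: a small black rubber-tyred wheel lying flat, 110 mm across, 40 mm high, red hub, on the robot's right.
- steering: Bystander: a white toy steering wheel lying flat, 168 mm across, 24 mm high, on the left.
- motor: Bystander: a green cylindrical gear motor with a dark gearbox, 165 x 56 mm, 56 mm high, on the right.
- tin: Bystander: a bare metal tin, 48 mm across, 60 mm high, standing on the left end of the jig's roof.
- wrench: Bystander: a 160 mm wrench lying between the jig and the robot.
Mind the look-alikes: they are no part of the job. What is shaped like the key but purple or turquoise is not meant.

How it is judged:
By the outcome, as a careful person would: the job done as asked, in the order asked, and still so for the second after the job is handed in, with the robot touching nothing.
It also fails if it takes over 58 s, if anything falls off the work surface, if the arm or the gripper's body presses on something with over 40 N, if the wrist force passes 120 N, or if a joint passes its speed limit or range.

## Working session

There is one attempt and no reset: what is moved stays moved. The work goes in short steps, Python scripts to look and compute and a tool call to move; the robot and the scene stay as the last step left them, time stands still between calls to the robot, and variables do not carry over. Pictures are saved under pics/ and viewed, at most 11 in all, crops included, and the job is handed in when it is done.

Besides the shell and the picture viewer there is one more tool, called after ">>>" in YAML: its name, and indented under it one key for each argument. play_rows: Moves the arm, as the interface text tells. Its arguments: {"type":"object","properties":{"deltas":{"type":"array"},"squeeze":{"type":"number"}},"required":["deltas"]}

```bash
mkdir -p pics; cat > h.py <<'E'
import numpy as np,cv2
from workcell import bot
def cap(n,f=None):
    c=bot.capture(n)
    if f: cv2.imwrite('pics/'+f,c['img'][:,:,::-1])
    return c
def ray(c,u,v,z):
    R=cv2.Rodrigues(np.array(c['rvec'],float))[0];t=np.array(c['tvec'],float).ravel()
    o=-R.T@t;d=R.T@np.linalg.inv(np.array(c['K']))@np.array([u,v,1.])
    return o+d*(z-o[2])/d[2]
def proj(c,P):
    return cv2.projectPoints(np.array(P,float).reshape(-1,3),np.array(c['rvec'],float),np.array(c['tvec'],float),np.array(c['K'],float),None)[0].reshape(-1,2)
E
python3 - <<'E'
from h import *
for n in('top','side'):
    c=cap(n,n+'1.png');R=cv2.Rodrigues(c['rvec'])[0];print(n,-R.T@np.ravel(c['tvec']),R[2])
print(bot.read_state())
E
```

```text
top [ 0.43595738 -0.0327524   1.14749363] [ 0.07160449  0.02236236 -0.99718239]
side [0.21246318 1.0777157  1.13830383] [ 0.1853278  -0.7174443  -0.67151119]
{'time': 0.1, 'joint_positions': array([-1.51978749e+00,  2.59284588e-01,  1.53596250e+00,  1.94520737e-05,
        1.34802006e+00, -2.02774935e-01]), 'dq': array([ 0.00030899, -0.00295478, -0.00310446, -0.00157647, -0.00105038,
       -0.00035132]), 'effort': array([ 2.05115670e-03, -4.46974075e+01, -2.91247237e+01, -3.34505112e-04,
        6.28011388e-03, -2.42667880e-06]), 'position': array([ 0.13810639, -0.53190807,  0.2415545 ]), 'eef_rot': array([ 9.91959946e-01,  1.26549452e-01,  7.29287738e-05, -8.34122391e-04]), 'force': array([-0.31503482, -0.9896612 , -0.2482263 ]), 'ft_torque': array([-0.02553247,  0.05466522, -0.02988674]), 'gripper_force': 0.0, 'gripper_width': 0.08559427384471784}
```

View pics/top1.png

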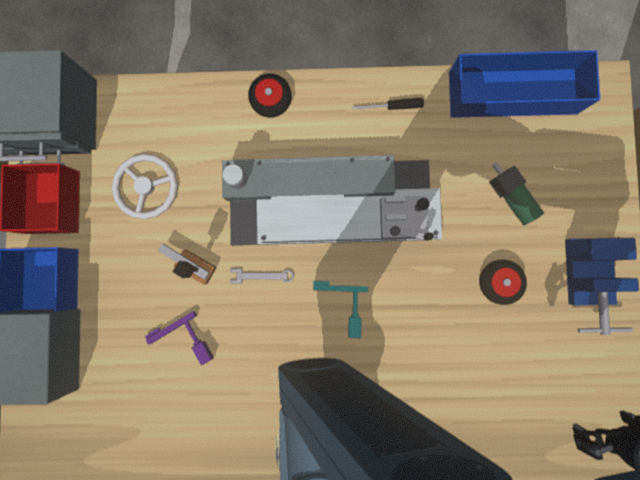

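View pics/side1.png

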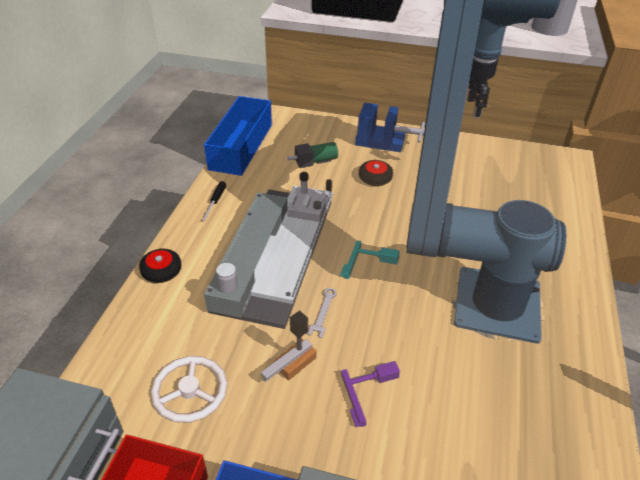

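The top view shows the key bar running from (162,247) to about (210,280) with its sleeve at (184,269). The hood's front edge is at row ~195 and the carriage spans (382–440, 190–240). The side view shows the sleeve at (299,325) and the toe at (265,376). Next I'll look at enlarged crops.

```bash
python3 - <<'E'
from h import *
t=cv2.imread('pics/top1.png');s=cv2.imread('pics/side1.png')
a=cv2.resize(t[145:255,215:450],(800,374),interpolation=2)
b=cv2.resize(t[235:290,150:225],(300,220),interpolation=2);d=cv2.resize(s[300:390,250:340],(220,220),interpolation=2)
e=cv2.resize(s[165:220,280:340],(240,220),interpolation=2)
o=np.zeros((600,800,3),np.uint8);o[:374]=a;o[378:598,:300]=b;o[378:598,305:525]=d;o[378:598,530:770]=e
cv2.imwrite('pics/crop.png',o)
E
```

```text
(no output)
```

View pics/crop.png

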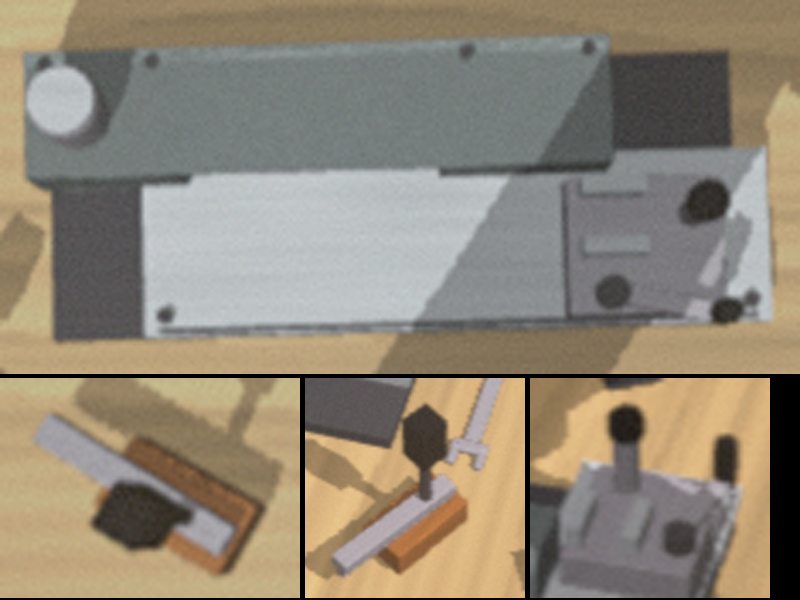

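```bash
python3 - <<'E'
from h import *
c=bot.capture('top');cs=bot.capture('side')
T=lambda x,y,z:ray(c,215+x/3.404,145+y/3.4,z)
for n,x,y,z in [('roofBL',25,55,.076),('roofBR',608,38,.076),('roofFL',28,178,.076),('roofFR',612,160,.076),('endFL',52,338,.03),('FR',772,320,.03),('faceB',565,182,.06),('faceF',568,316,.06),('post',706,198,.126),('pivot',612,292,.08),('knob',727,309,.105)]:
    print(n,T(x,y,z).round(4))
B=lambda x,y,z:ray(c,150+x/4,235+(y-378)/4,z)
toe=B(45,426,.044);heel=B(228,543,.044);d=toe-heel
print('toe',toe,'heel',heel,np.linalg.norm(d),'yaw',np.arctan2(d[1],d[0]),'org',heel+d/np.linalg.norm(d)*.03)
S=lambda x,y,z:ray(cs,250+(x-305)/2.444,300+(y-378)/2.444,z)
toe=S(345,562,.044);heel=S(452,485,.044);d=toe-heel
print('side toe',toe,'heel',heel,np.linalg.norm(d),np.arctan2(d[1],d[0]),'sleevetop',S(425,422,.155))
o=.5*(toe+heel)
E=lambda x,y,z:ray(cs,280+(x-530)/4,165+(y-378)/4,z)
print('post',E(626,415,.126),'knob',E(727,438,.105))
# wrench, purple, teal hints
print('wrench',ray(c,235,275,.005),ray(c,292,274,.005),'steer',ray(c,143,186,.02),'teal',ray(c,316,286,.03),ray(c,355,335,.03),'tin',ray(c,232,175,.136))
E
```

```text
roofBL [0.6986 0.2239 0.076 ]
roofBR [ 0.7002 -0.1833  0.076 ]
roofFL [0.6115 0.2222 0.076 ]
roofFR [ 0.6145 -0.1834  0.076 ]
endFL [0.5022 0.2163 0.03  ]
FR [ 0.5041 -0.3     0.03  ]
faceB [ 0.6024 -0.1524  0.06  ]
faceF [ 0.5081 -0.1517  0.06  ]
post [ 0.5795 -0.2371  0.126 ]
pivot [ 0.5226 -0.18    0.08  ]
knob [ 0.5075 -0.2525  0.105 ]
toe [0.49862202 0.38177485 0.044     ] heel [0.4255861  0.27003928 0.044     ] 0.1334881378607337 yaw 0.9918596937708214 org [0.44200012 0.29515063 0.044     ]
side toe [0.49144864 0.38462845 0.044     ] heel [0.42099889 0.27746456 0.044     ] 0.12824689808953313 0.9892352558269422 sleevetop [0.44046098 0.29894865 0.155     ]
post [ 0.57867611 -0.23985829  0.126     ] knob [ 0.50794459 -0.25982383  0.105     ]
wrench [0.42695688 0.21042408 0.005     ] [0.42664745 0.06788617 0.005     ] steer [0.65425697 0.43778289 0.02      ] teal [0.39667997 0.00778666 0.03      ] [ 0.27772589 -0.08377234  0.03      ] tin [0.65187518 0.18787775 0.136     ]
```

>>> play_rows:
  deltas:
    - {"fingers": 1,"dx": 0.016,"dy": 0.046,"wz": 0.04}
    - {"fingers": 1,"dx": 0.016,"dy": 0.046,"wz": 0.04}
    - {"fingers": 1,"dx": 0.016,"dy": 0.046,"wz": 0.04}
    - {"fingers": 1,"dx": 0.016,"dy": 0.046,"wz": 0.04}
    - {"fingers": 1,"dx": 0.016,"dy": 0.046,"wz": 0.04}
    - {"fingers": 1,"dx": 0.016,"dy": 0.046,"wz": 0.04}
    - {"fingers": 1,"dx": 0.016,"dy": 0.046,"wz": 0.04}
    - {"fingers": 1,"dx": 0.016,"dy": 0.046,"wz": 0.04}

```text
invalid input at $.deltas[0]: expected keys fingers, dx, dy, dz, wx, wy, wz
```

>>> play_rows:
  deltas:
    - {"dx": 0.016,"dy": 0.046,"wz": 0.04}
    - {"dx": 0.016,"dy": 0.046,"wz": 0.04}
    - {"dx": 0.016,"dy": 0.046,"wz": 0.04}
    - {"dx": 0.016,"dy": 0.046,"wz": 0.04}
    - {"dx": 0.016,"dy": 0.046,"wz": 0.04}
    - {"dx": 0.016,"dy": 0.046,"wz": 0.04}
    - {"dx": 0.016,"dy": 0.046,"wz": 0.04}
    - {"dx": 0.016,"dy": 0.046,"wz": 0.04}

```text
invalid input at $.deltas[0]: expected keys fingers, dx, dy, dz, wx, wy, wz
```

>>> play_rows:
  deltas:
    - {"fingers": 1,"dx": 0.016,"dy": 0.046,"dz": 0,"wx": 0,"wy": 0,"wz": 0.04}
    - {"fingers": 1,"dx": 0.016,"dy": 0.046,"dz": 0,"wx": 0,"wy": 0,"wz": 0.04}
    - {"fingers": 1,"dx": 0.016,"dy": 0.046,"dz": 0,"wx": 0,"wy": 0,"wz": 0.04}
    - {"fingers": 1,"dx": 0.016,"dy": 0.046,"dz": 0,"wx": 0,"wy": 0,"wz": 0.04}
    - {"fingers": 1,"dx": 0.016,"dy": 0.046,"dz": 0,"wx": 0,"wy": 0,"wz": 0.04}
    - {"fingers": 1,"dx": 0.016,"dy": 0.046,"dz": 0,"wx": 0,"wy": 0,"wz": 0.04}
    - {"fingers": 1,"dx": 0.016,"dy": 0.046,"dz": 0,"wx": 0,"wy": 0,"wz": 0.04}
    - {"fingers": 1,"dx": 0.016,"dy": 0.046,"dz": 0,"wx": 0,"wy": 0,"wz": 0.04}

```text
time: 1.0
position: [0.2662, -0.1625, 0.2424]
eef_rot: [0.959, 0.283, 0.0, 0.0]
force: [1.2, -0.3, 0.3]
gripper_width: 0.0855
gripper_force: 0.0
```

>>> play_rows:
  deltas:
    - {"fingers": 1,"dx": 0.016,"dy": 0.046,"dz": 0,"wx": 0,"wy": 0,"wz": 0.04}
    - {"fingers": 1,"dx": 0.016,"dy": 0.046,"dz": 0,"wx": 0,"wy": 0,"wz": 0.04}
    - {"fingers": 1,"dx": 0.016,"dy": 0.046,"dz": 0,"wx": 0,"wy": 0,"wz": 0.04}
    - {"fingers": 1,"dx": 0.016,"dy": 0.046,"dz": 0,"wx": 0,"wy": 0,"wz": 0.04}
    - {"fingers": 1,"dx": 0.016,"dy": 0.046,"dz": 0,"wx": 0,"wy": 0,"wz": 0.04}
    - {"fingers": 1,"dx": 0.016,"dy": 0.046,"dz": 0,"wx": 0,"wy": 0,"wz": 0.04}
    - {"fingers": 1,"dx": 0.016,"dy": 0.046,"dz": 0,"wx": 0,"wy": 0,"wz": 0.04}
    - {"fingers": 1,"dx": 0.016,"dy": 0.046,"dz": 0,"wx": 0,"wy": 0,"wz": 0.04}

```text
time: 1.8
position: [0.3942, 0.206, 0.2423]
eef_rot: [0.901, 0.433, 0.0, 0.0]
force: [-0.4, -0.7, -0.2]
gripper_width: 0.0855
gripper_force: 0.0
```

>>> play_rows:
  deltas:
    - {"fingers": 1,"dx": 0.023,"dy": 0.045,"dz": 0,"wx": 0,"wy": 0,"wz": 0.05}
    - {"fingers": 1,"dx": 0.023,"dy": 0.045,"dz": 0,"wx": 0,"wy": 0,"wz": 0.045}
    - {"fingers": 1,"dx": 0,"dy": 0,"dz": 0,"wx": 0,"wy": 0,"wz": 0}

```text
time: 2.1
position: [0.4413, 0.2973, 0.2409]
eef_rot: [0.879, 0.477, 0.0, -0.001]
force: [-1.0, -0.3, -0.2]
gripper_width: 0.0853
gripper_force: 0.0
```

```bash
python3 - <<'E'
from h import *
c=cap('wrist','w1.png');s=bot.read_state();print(s['position'],s['joint_positions'])
g=[.44,.298]
print(proj(c,[[*g,.155],[*g,.105],[.4986,.3818,.044],[.4256,.27,.044]]),c['rvec'],c['tvec'])
E
```

```text
[0.43999822 0.29483077 0.24098826] [3.79448958e-01 2.23899884e-01 1.58404610e+00 2.39634050e-04
 1.33534570e+00 9.57942336e-01]
[[311.11942251 256.61360864]
 [311.7741178  232.32589914]
 [316.50585838  79.84161494]
 [316.16721126 247.8368756 ]] [-2.73059394  0.81117005  0.12482582] [-0.2078174   0.42978003  0.52608503]
```

View pics/w1.png

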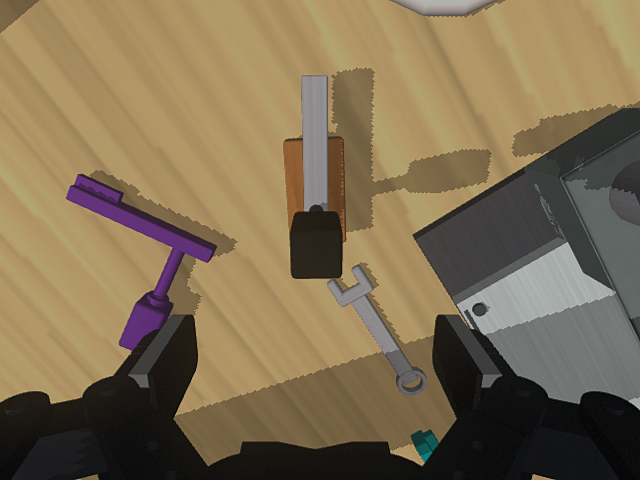

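The wrist view shows the sleeve's top face centred near (316,251) and the toe end at (314.5,76). The bar is almost aligned with the tool.

```bash
python3 - <<'E'
from h import *
c=cap('wrist');im=c['img'].astype(int);g=im.sum(2)
print(g[205:290:2,316])
for r in (250,265,275): print(r,np.where(g[r,270:360]<150)[0][[0,-1]]+270)
for r in (85,110,135,160,195):
    row=im[r,285:345];m=np.where(abs(row[:,0]-row[:,2])<25)[0];m=m[m<43];print(r,m[[0,-1]]+285)
t=ray(c,316.5,251,.155);print('sleeve',t)
a=ray(c,314.7,80,.044);b=ray(c,315,195,.044);d=a-b;print(a,b,np.arctan2(d[1],d[0]))
s=bot.read_state();q=s['eef_rot'];print('phi',2*np.arctan2(q[1],q[0]),s['position'])
E
```

```text
[117  89  81  88  86  86  85  88  80  81  86  94 104 100 105  99 102 102
 104 103 104 101 103 106 100 102 109 115 103 108 102 108 111 107 122 450
 440 437 440 436 435 438 434]
250 [291 341]
265 [291 341]Traceback (most recent call last):
  File "<stdin>", line 4, in <module>
IndexError: index 0 is out of bounds for axis 0 with size 0
```

```bash
python3 - <<'E'
from h import *
c=cap('wrist');im=c['img'].astype(int)
xs=[]
for r in (85,110,135,160,195):
    row=im[r,295:335];m=np.where(abs(row[:,0]-row[:,2])<25)[0]+295;xs.append((r,np.median(m)));print(r,m.min(),m.max(),np.median(m))
t=ray(c,316,252,.155);print('sleeve',t)
a=ray(c,314.7,80,.044);b=ray(c,315.2,195,.044);d=a-b;print(a,b,np.arctan2(d[1],d[0]))
s=bot.read_state();q=s['eef_rot'];print('phi',2*np.arctan2(q[1],q[0]),s['position'])
E
```

```text
85 301 326 313.5
110 301 326 313.5
135 302 326 314.0
160 303 326 314.5
195 304 327 315.5
sleeve [0.44153677 0.29456206 0.155     ]
[0.49519534 0.37781431 0.044     ] [0.44732873 0.30412436 0.044     ] 0.9947251060786378
phi 0.9893176061444775 [0.43899491 0.29240666 0.24159309]
```

>>> play_rows:
  deltas:
    - {"fingers": 1,"dx": 0.001,"dy": 0,"dz": -0.04,"wx": 0,"wy": 0,"wz": 0.014}
    - {"fingers": 1,"dx": 0,"dy": 0,"dz": -0.04,"wx": 0,"wy": 0,"wz": 0}
    - {"fingers": 1,"dx": 0,"dy": 0,"dz": -0.038,"wx": 0,"wy": 0,"wz": 0}
    - {"fingers": 1,"dx": 0,"dy": 0,"dz": 0,"wx": 0,"wy": 0,"wz": 0}
    - {"fingers": -1,"dx": 0,"dy": 0,"dz": 0,"wx": 0,"wy": 0,"wz": 0}
    - {"fingers": -1,"dx": 0,"dy": 0,"dz": 0,"wx": 0,"wy": 0,"wz": 0}
    - {"fingers": -1,"dx": 0,"dy": 0,"dz": 0,"wx": 0,"wy": 0,"wz": 0}
    - {"fingers": -1,"dx": 0,"dy": 0,"dz": 0,"wx": 0,"wy": 0,"wz": 0}
  squeeze: 70

```text
time: 3.05
position: [0.4415, 0.2931, 0.1262]
eef_rot: [0.877, 0.481, 0.002, 0.0]
force: [-5.3, 0.7, 20.2]
gripper_width: 0.0292
gripper_force: 69.9
```

>>> play_rows:
  deltas:
    - {"fingers": -1,"dx": 0,"dy": 0,"dz": 0.03,"wx": 0,"wy": 0,"wz": 0}
    - {"fingers": -1,"dx": 0,"dy": 0,"dz": 0.04,"wx": 0,"wy": 0,"wz": 0}
    - {"fingers": -1,"dx": 0,"dy": 0,"dz": 0.02,"wx": 0,"wy": 0,"wz": 0}
    - {"fingers": -1,"dx": 0,"dy": -0.01,"dz": 0,"wx": 0,"wy": 0,"wz": -0.05}
    - {"fingers": -1,"dx": 0,"dy": -0.025,"dz": 0,"wx": 0,"wy": 0,"wz": -0.1}
    - {"fingers": -1,"dx": 0,"dy": -0.03,"dz": 0,"wx": 0,"wy": 0,"wz": -0.12}
    - {"fingers": -1,"dx": 0,"dy": -0.03,"dz": 0,"wx": 0,"wy": 0,"wz": -0.14}
    - {"fingers": -1,"dx": 0,"dy": -0.03,"dz": 0,"wx": 0,"wy": 0,"wz": -0.14}

```text
time: 3.85
position: [0.44, 0.1667, 0.2144]
eef_rot: [0.975, 0.222, -0.0, 0.0]
force: [-0.1, -0.7, -3.9]
gripper_width: 0.0289
gripper_force: 78.8
```

>>> play_rows:
  deltas:
    - {"fingers": -1,"dx": 0,"dy": -0.03,"dz": 0,"wx": 0,"wy": 0,"wz": -0.14}
    - {"fingers": -1,"dx": 0,"dy": -0.025,"dz": 0,"wx": 0,"wy": 0,"wz": -0.14}
    - {"fingers": -1,"dx": 0,"dy": -0.015,"dz": 0,"wx": 0,"wy": 0,"wz": -0.1}
    - {"fingers": -1,"dx": 0,"dy": -0.01,"dz": 0,"wx": 0,"wy": 0,"wz": -0.067}
    - {"fingers": -1,"dx": 0,"dy": 0,"dz": 0,"wx": 0,"wy": 0,"wz": 0}
    - {"fingers": -1,"dx": 0,"dy": 0,"dz": 0,"wx": 0,"wy": 0,"wz": 0}

```text
time: 4.45
position: [0.4404, 0.0879, 0.2144]
eef_rot: [1.0, 0.004, -0.0, -0.0]
force: [0.1, 0.2, -3.0]
gripper_width: 0.0292
gripper_force: 78.9
```

```bash
python3 - <<'E'
from h import *
c=cap('wrist','w2.png');t=cap('top');s=bot.read_state();q=s['eef_rot'];print(s['position'],s['force'],2*np.arctan2(q[1],q[0]),q)
a=cv2.resize(t['img'][145:255,215:450],(800,374),interpolation=2)[:,:,::-1]
cs=cap('side')
o=np.zeros((600,800,3),np.uint8);o[:300,:400]=cv2.resize(c['img'],(400,300))[:,:,::-1]
o[:300,400:]=cv2.resize(cs['img'][180:330,180:380],(400,300))[:,:,::-1];o[300:,:640]=cv2.resize(a,(640,300))
cv2.imwrite('pics/m2.png',o)
E
```

```text
[0.44045717 0.08827478 0.2143606 ] [-0.20458691  0.31757866 -2.6856652 ] 0.007702335429269245 [ 9.99992567e-01  3.85115813e-03 -4.11568608e-05 -1.81962175e-04]
```

View pics/m2.png

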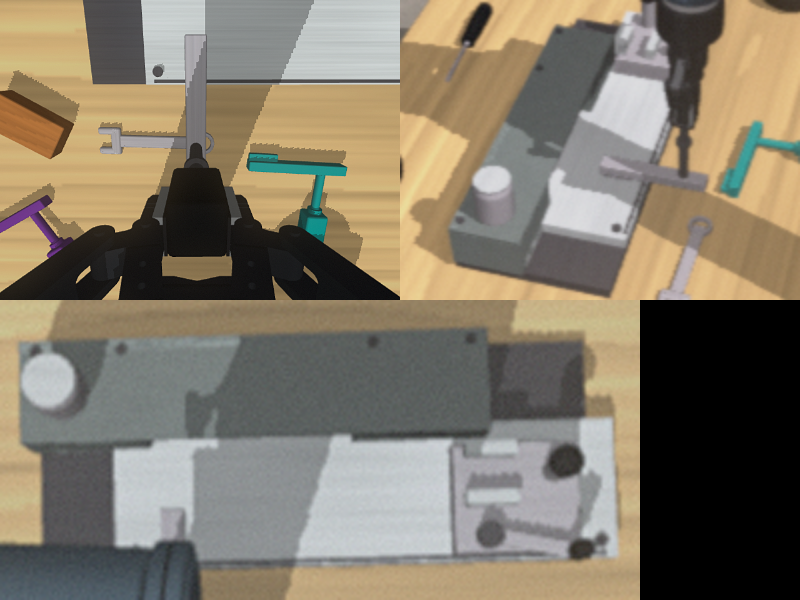

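>>> play_rows:
  deltas:
    - {"fingers": -1,"dx": 0,"dy": -0.008,"dz": -0.02,"wx": 0,"wy": 0,"wz": 0}
    - {"fingers": -1,"dx": 0.01,"dy": 0,"dz": -0.023,"wx": 0,"wy": 0,"wz": 0}
    - {"fingers": -1,"dx": 0.02,"dy": 0,"dz": 0,"wx": 0,"wy": 0,"wz": 0}
    - {"fingers": -1,"dx": 0.025,"dy": 0,"dz": 0,"wx": 0,"wy": 0,"wz": 0}
    - {"fingers": -1,"dx": 0.025,"dy": 0,"dz": 0,"wx": 0,"wy": 0,"wz": 0}
    - {"fingers": -1,"dx": 0.025,"dy": 0,"dz": 0,"wx": 0,"wy": 0,"wz": 0}
    - {"fingers": -1,"dx": 0.02,"dy": 0,"dz": 0,"wx": 0,"wy": 0,"wz": 0}
    - {"fingers": -1,"dx": 0.011,"dy": 0,"dz": 0,"wx": 0,"wy": 0,"wz": 0}

```text
time: 5.4
position: [0.5781, 0.0803, 0.1709]
eef_rot: [1.0, 0.004, 0.0, -0.0]
force: [-0.4, -0.5, -4.1]
gripper_width: 0.0292
gripper_force: 78.8
```

```bash
python3 - <<'E'
from h import *
c=cap('wrist');cs=cap('side');s=bot.read_state();print(s['position'],s['force'],s['ft_torque'])
o=np.zeros((600,800,3),np.uint8);o[:300,:400]=cv2.resize(c['img'],(400,300))[:,:,::-1]
o[300:,:400]=cv2.resize(cs['img'][180:330,180:380],(400,300),interpolation=2)[:,:,::-1]
o[:300,400:]=cv2.resize(c['img'][100:325,200:500],(400,300),interpolation=2)[:,:,::-1]
cv2.imwrite('pics/m3.png',o)
E
```

```text
[0.57751841 0.08007976 0.17085697] [ 0.10817949 -0.17997404 -3.03022975] [-0.01931379  0.04096027  0.00964016]
```

View pics/m3.png

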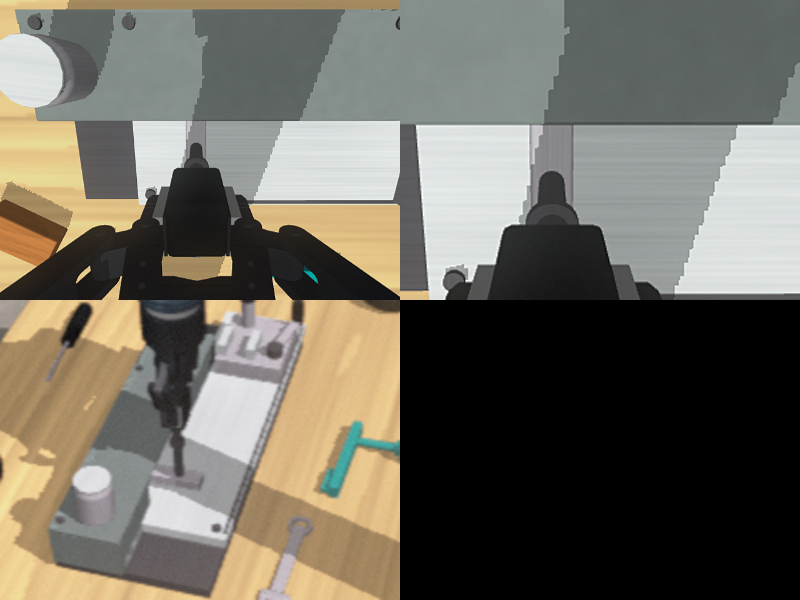

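>>> play_rows:
  deltas:
    - {"fingers": -1,"dx": 0,"dy": 0,"dz": -0.006,"wx": 0,"wy": 0,"wz": 0}
    - {"fingers": -1,"dx": 0,"dy": 0,"dz": -0.006,"wx": 0,"wy": 0,"wz": 0}
    - {"fingers": -1,"dx": 0,"dy": 0,"dz": -0.006,"wx": 0,"wy": 0,"wz": 0}
    - {"fingers": -1,"dx": 0,"dy": 0,"dz": -0.004,"wx": 0,"wy": 0,"wz": 0}
    - {"fingers": -1,"dx": 0,"dy": 0,"dz": 0,"wx": 0,"wy": 0,"wz": 0}
    - {"fingers": -1,"dx": 0,"dy": 0,"dz": 0,"wx": 0,"wy": 0,"wz": 0}

```text
time: 6.1
position: [0.5763, 0.0798, 0.1494]
eef_rot: [1.0, 0.003, -0.0, -0.0]
force: [-2.4, 0.6, -0.6]
gripper_width: 0.0295
gripper_force: 79.1
```

>>> play_rows:
  deltas:
    - {"fingers": -1,"dx": 0,"dy": -0.0025,"dz": 0,"wx": 0,"wy": 0,"wz": 0}
    - {"fingers": -1,"dx": 0,"dy": -0.0025,"dz": 0,"wx": 0,"wy": 0,"wz": 0}
    - {"fingers": -1,"dx": 0,"dy": -0.0025,"dz": 0,"wx": 0,"wy": 0,"wz": 0}
    - {"fingers": -1,"dx": 0,"dy": -0.0025,"dz": 0,"wx": 0,"wy": 0,"wz": 0}

```text
time: 6.5
position: [0.577, 0.0694, 0.1496]
eef_rot: [1.0, 0.003, 0.0, -0.0]
force: [-0.5, 2.4, -1.0]
gripper_width: 0.0292
gripper_force: 79.1
```

>>> play_rows:
  deltas:
    - {"fingers": -1,"dx": 0,"dy": -0.0025,"dz": 0,"wx": 0,"wy": 0,"wz": 0}
    - {"fingers": -1,"dx": 0,"dy": -0.0025,"dz": 0,"wx": 0,"wy": 0,"wz": 0}
    - {"fingers": -1,"dx": 0,"dy": -0.0025,"dz": 0,"wx": 0,"wy": 0,"wz": 0}
    - {"fingers": -1,"dx": 0,"dy": -0.0025,"dz": 0,"wx": 0,"wy": 0,"wz": 0}

```text
time: 6.9
position: [0.5766, 0.0594, 0.1493]
eef_rot: [1.0, 0.003, -0.0, -0.0]
force: [-0.4, 1.8, -0.3]
gripper_width: 0.0294
gripper_force: 79.1
```

>>> play_rows:
  deltas:
    - {"fingers": -1,"dx": 0,"dy": -0.0025,"dz": 0,"wx": 0,"wy": 0,"wz": 0}
    - {"fingers": -1,"dx": 0,"dy": -0.0025,"dz": 0,"wx": 0,"wy": 0,"wz": 0}
    - {"fingers": -1,"dx": 0,"dy": -0.0025,"dz": 0,"wx": 0,"wy": 0,"wz": 0}

```text
time: 7.2
position: [0.5766, 0.052, 0.1493]
eef_rot: [1.0, 0.003, -0.0, -0.0]
force: [-0.0, 1.6, -1.2]
gripper_width: 0.0293
gripper_force: 79.1
```

>>> play_rows:
  deltas:
    - {"fingers": -1,"dx": 0,"dy": -0.0025,"dz": 0,"wx": 0,"wy": 0,"wz": 0}
    - {"fingers": -1,"dx": 0,"dy": -0.0025,"dz": 0,"wx": 0,"wy": 0,"wz": 0}
    - {"fingers": -1,"dx": 0,"dy": -0.0025,"dz": 0,"wx": 0,"wy": 0,"wz": 0}

```text
time: 7.5
position: [0.5766, 0.0445, 0.1493]
eef_rot: [1.0, 0.003, -0.0, -0.0]
force: [0.5, 1.9, -0.6]
gripper_width: 0.0293
gripper_force: 79.1
```

>>> play_rows:
  deltas:
    - {"fingers": -1,"dx": 0,"dy": -0.0025,"dz": 0,"wx": 0,"wy": 0,"wz": 0}
    - {"fingers": -1,"dx": 0,"dy": -0.0025,"dz": 0,"wx": 0,"wy": 0,"wz": 0}
    - {"fingers": -1,"dx": 0,"dy": -0.0025,"dz": 0,"wx": 0,"wy": 0,"wz": 0}

```text
time: 7.8
position: [0.5766, 0.037, 0.1493]
eef_rot: [1.0, 0.003, -0.0, 0.0]
force: [-0.6, 1.5, -0.4]
gripper_width: 0.0289
gripper_force: 79.1
```

>>> play_rows:
  deltas:
    - {"fingers": -1,"dx": 0,"dy": -0.0025,"dz": 0,"wx": 0,"wy": 0,"wz": 0}
    - {"fingers": -1,"dx": 0,"dy": -0.0025,"dz": 0,"wx": 0,"wy": 0,"wz": 0}
    - {"fingers": -1,"dx": 0,"dy": -0.0025,"dz": 0,"wx": 0,"wy": 0,"wz": 0}

```text
time: 8.1
position: [0.5766, 0.0295, 0.1493]
eef_rot: [1.0, 0.003, -0.0, -0.0]
force: [-0.5, 2.1, -0.3]
gripper_width: 0.0297
gripper_force: 79.1
```

>>> play_rows:
  deltas:
    - {"fingers": -1,"dx": 0,"dy": -0.0025,"dz": 0,"wx": 0,"wy": 0,"wz": 0}
    - {"fingers": -1,"dx": 0,"dy": -0.0025,"dz": 0,"wx": 0,"wy": 0,"wz": 0}
    - {"fingers": -1,"dx": 0,"dy": -0.0025,"dz": 0,"wx": 0,"wy": 0,"wz": 0}

```text
time: 8.4
position: [0.5766, 0.0219, 0.1493]
eef_rot: [1.0, 0.003, 0.0, 0.0]
force: [0.6, 1.2, -1.4]
gripper_width: 0.029
gripper_force: 79.1
```

>>> play_rows:
  deltas:
    - {"fingers": -1,"dx": 0,"dy": -0.0025,"dz": 0,"wx": 0,"wy": 0,"wz": 0}
    - {"fingers": -1,"dx": 0,"dy": -0.0025,"dz": 0,"wx": 0,"wy": 0,"wz": 0}

```text
time: 8.6
position: [0.5766, 0.017, 0.1493]
eef_rot: [1.0, 0.003, -0.0, -0.0]
force: [0.8, 2.4, -0.4]
gripper_width: 0.0293
gripper_force: 79.1
```

>>> play_rows:
  deltas:
    - {"fingers": -1,"dx": 0,"dy": -0.0025,"dz": 0,"wx": 0,"wy": 0,"wz": 0}
    - {"fingers": -1,"dx": 0,"dy": -0.0025,"dz": 0,"wx": 0,"wy": 0,"wz": 0}

```text
time: 8.8
position: [0.5766, 0.012, 0.1493]
eef_rot: [1.0, 0.003, -0.0, -0.0]
force: [0.1, 2.5, -0.6]
gripper_width: 0.0289
gripper_force: 79.1
```

>>> play_rows:
  deltas:
    - {"fingers": -1,"dx": 0,"dy": -0.0025,"dz": 0,"wx": 0,"wy": 0,"wz": 0}
    - {"fingers": -1,"dx": 0,"dy": -0.0025,"dz": 0,"wx": 0,"wy": 0,"wz": 0}
    - {"fingers": -1,"dx": 0,"dy": -0.0025,"dz": 0,"wx": 0,"wy": 0,"wz": 0}

```text
time: 9.1
position: [0.5764, 0.0042, 0.1493]
eef_rot: [1.0, 0.003, -0.0, 0.0]
force: [-10.6, 0.9, 1.7]
gripper_width: 0.0288
gripper_force: 79.2
```

>>> play_rows:
  deltas:
    - {"fingers": -1,"dx": 0,"dy": -0.0025,"dz": 0,"wx": 0,"wy": 0,"wz": 0}
    - {"fingers": -1,"dx": 0,"dy": -0.0025,"dz": 0,"wx": 0,"wy": 0,"wz": 0}
    - {"fingers": -1,"dx": 0,"dy": -0.0025,"dz": 0,"wx": 0,"wy": 0,"wz": 0}

```text
time: 9.4
position: [0.5763, -0.0016, 0.1491]
eef_rot: [1.0, 0.003, -0.0, -0.001]
force: [-0.8, 7.4, -0.3]
gripper_width: 0.029
gripper_force: 79.3
```

>>> play_rows:
  deltas:
    - {"fingers": -1,"dx": 0,"dy": -0.0025,"dz": 0,"wx": 0,"wy": 0,"wz": 0}
    - {"fingers": -1,"dx": 0,"dy": -0.0025,"dz": 0,"wx": 0,"wy": 0,"wz": 0}
    - {"fingers": -1,"dx": 0,"dy": -0.0025,"dz": 0,"wx": 0,"wy": 0,"wz": 0}

```text
time: 9.7
position: [0.5764, -0.0062, 0.1491]
eef_rot: [1.0, 0.003, -0.0, -0.004]
force: [1.3, 16.3, -0.1]
gripper_width: 0.0294
gripper_force: 80.3
```

>>> play_rows:
  deltas:
    - {"fingers": -1,"dx": 0,"dy": 0.005,"dz": 0,"wx": 0,"wy": 0,"wz": 0}
    - {"fingers": -1,"dx": 0,"dy": 0.005,"dz": 0,"wx": 0,"wy": 0,"wz": 0}
    - {"fingers": -1,"dx": 0,"dy": 0.001,"dz": 0,"wx": 0,"wy": 0,"wz": 0}
    - {"fingers": -1,"dx": 0,"dy": 0,"dz": 0,"wx": 0,"wy": 0,"wz": 0}

```text
time: 10.1
position: [0.5765, 0.0009, 0.1493]
eef_rot: [1.0, 0.003, -0.0, -0.0]
force: [-1.6, 3.8, -0.7]
gripper_width: 0.0293
gripper_force: 79.1
```

```bash
python3 - <<'E'
from h import *
c=cap('wrist');cs=cap('side');s=bot.read_state();print(s['position'],s['force'],s['ft_torque'],s['eef_rot'])
o=np.zeros((600,800,3),np.uint8)
o[300:,:400]=cv2.resize(cs['img'][190:265,230:330],(400,300),interpolation=2)[:,:,::-1]
o[:300,:400]=cv2.resize(c['img'],(400,300))[:,:,::-1]
o[:300,400:]=cv2.resize(c['img'][170:320,220:420],(400,300),interpolation=2)[:,:,::-1]
cv2.imwrite('pics/m4.png',o)
E
```

```text
[0.57645129 0.00070942 0.14921511] [-1.16659925  4.37672142 -1.55555769] [1.10301466 0.14101116 0.25818847] [ 9.99995858e-01  2.85972736e-03 -2.08357885e-04 -2.50732789e-04]
```

View pics/m4.png

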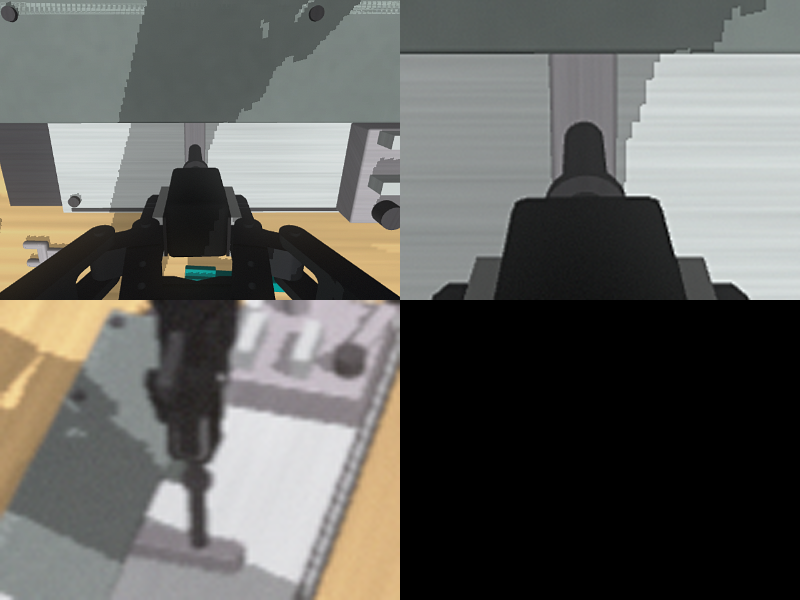

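>>> play_rows:
  deltas:
    - {"fingers": -1,"dx": 0,"dy": 0.002,"dz": 0,"wx": 0,"wy": 0,"wz": 0}
    - {"fingers": -1,"dx": 0,"dy": 0,"dz": 0,"wx": 0,"wy": 0,"wz": 0}

```text
time: 10.4
position: [0.5766, 0.0021, 0.1493]
eef_rot: [1.0, 0.003, -0.0, 0.0]
force: [-2.0, 1.0, -0.8]
gripper_width: 0.0293
gripper_force: 79.4
```

>>> play_rows:
  deltas:
    - {"fingers": -1,"dx": 0,"dy": 0.002,"dz": 0,"wx": 0,"wy": 0,"wz": 0}
    - {"fingers": -1,"dx": 0,"dy": 0,"dz": 0,"wx": 0,"wy": 0,"wz": 0}

```text
time: 10.6
position: [0.5767, 0.0039, 0.1494]
eef_rot: [1.0, 0.003, 0.0, 0.001]
force: [-1.3, -1.6, -1.2]
gripper_width: 0.0291
gripper_force: 79.3
```

>>> play_rows:
  deltas:
    - {"fingers": -1,"dx": 0,"dy": 0.002,"dz": 0,"wx": 0,"wy": 0,"wz": 0}
    - {"fingers": -1,"dx": 0,"dy": 0,"dz": 0,"wx": 0,"wy": 0,"wz": 0}

```text
time: 10.8
position: [0.5771, 0.0063, 0.1495]
eef_rot: [1.0, 0.003, 0.001, 0.0]
force: [-0.2, -1.4, -0.2]
gripper_width: 0.0291
gripper_force: 79.3
```

>>> play_rows:
  deltas:
    - {"fingers": -1,"dx": 0,"dy": 0.002,"dz": 0,"wx": 0,"wy": 0,"wz": 0}
    - {"fingers": -1,"dx": 0,"dy": 0,"dz": 0,"wx": 0,"wy": 0,"wz": 0}

```text
time: 11.0
position: [0.5771, 0.0082, 0.1495]
eef_rot: [1.0, 0.003, 0.001, 0.001]
force: [0.7, -3.9, -0.4]
gripper_width: 0.0296
gripper_force: 79.4
```

```bash
python3 - <<'E'
from h import *
c=cap('wrist');s=bot.read_state();print(s['position'],s['force'],s['ft_torque'])
g=c['img'].astype(int).sum(2)
for r in (200,206,212,218): print(r,g[r,285:340])
E
```

```text
[0.57705742 0.00825054 0.14951628] [ 0.19250822 -2.42495853  0.05290181] [-0.82352034 -0.17277103 -0.24680551]
200 [432 435 434 437 438 437 433 434 438 432 432 441 450 331 309 355 382 387
 386 385 387 384 376 370 374 377 371 367 378 388 379 378 378 377 376 378
 379 380 378 376 381 382 383 379 388 353 328 357 427 432 427 430 429 431
 427]
206 [441 441 440 443 443 437 443 441 440 443 441 441 447 386 308 347 376 384
 385 377 379 381 373 368 370 373 366 364 376 381 378 371 375 373 370 369
 376 378 372 374 378 383 385 380 381 347 303 428 435 430 428 431 429 428
 427]
212 [443 442 444 441 437 440 436 440 434 439 438 442 449 386 308 341 379 386
 385 379 377 379 376 366 368 369 366 367 378 384 379 372 377 374 368 372
 377 376 371 371 381 379 382 377 382 347 298 429 442 431 432 434 432 437
 430]
218 [446 449 445 445 446 449 445 449 450 443 449 449 462 393 307 340 382 384
 384 378 379 383 375 365 368 377 369 362 376 387 372 375 377 376 369 373
 378 377 368 374 385 380 377 379 382 341 282 440 452 449 445 449 446 445
 447]
```

```bash
python3 - <<'E'
from h import *
c=cap('wrist')
for z in (.044,.054):
  for r in (206,218): print(z,r,ray(c,298.3,r,z),np.linalg.norm(ray(c,298.3,r,z)-ray(c,331.7,r,z)))
print('carriage px',proj(c,[[.576,.0,.054],[.576,0.,.044]]))
cs=cap('side'); 
for z in(.03,.04):print(proj(cs,[[.546,.018,z],[.546,-.002,z],[.546,.018,z+.014],[.546,-.002,z+.014]]).round(1).tolist())
o=cv2.resize(cs['img'][215:265,245:311],(792,600),interpolation=1)[:,:,::-1]
cv2.imwrite('pics/s5.png',o)
E
```

```text
0.044 206 [0.60217477 0.0184045  0.044     ] 0.019939704732028628
0.044 218 [0.5948034  0.01845475 0.044     ] 0.020120131737871347
0.054 206 [0.60436471 0.01802216 0.054     ] 0.019102661535488088
0.054 218 [0.59730278 0.01807029 0.054     ] 0.01927551444734384
carriage px [[329.03035879 253.06347124]
 [328.45691375 247.79036859]]
[[290.1, 260.9], [292.2, 255.8], [290.0, 257.1], [292.1, 252.1]]
[[290.0, 258.2], [292.1, 253.2], [289.9, 254.4], [292.1, 249.4]]
```

View pics/s5.png

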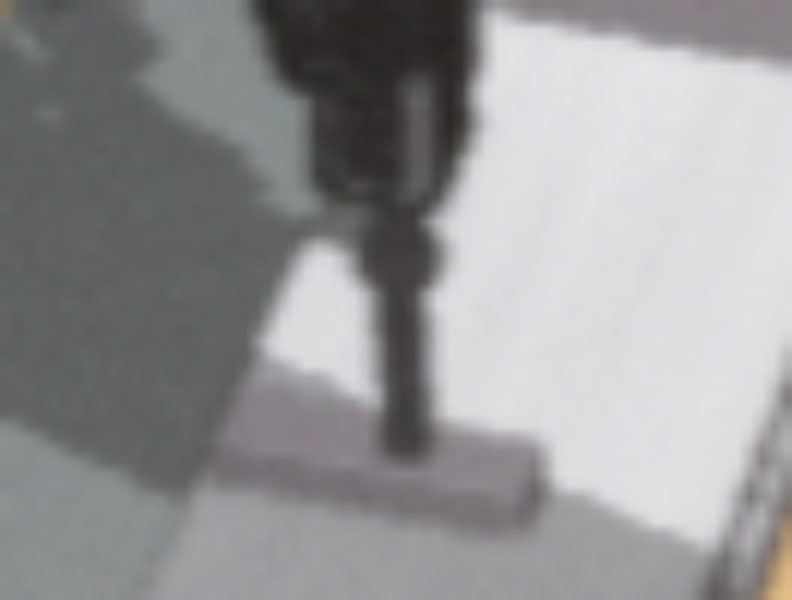

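>>> play_rows:
  deltas:
    - {"fingers": -1,"dx": 0,"dy": -0.005,"dz": 0,"wx": 0,"wy": 0,"wz": 0}
    - {"fingers": -1,"dx": 0,"dy": 0,"dz": -0.006,"wx": 0,"wy": 0,"wz": 0}
    - {"fingers": -1,"dx": 0,"dy": 0,"dz": -0.006,"wx": 0,"wy": 0,"wz": 0}
    - {"fingers": -1,"dx": 0,"dy": 0,"dz": -0.006,"wx": 0,"wy": 0,"wz": 0}
    - {"fingers": -1,"dx": 0,"dy": 0,"dz": 0,"wx": 0,"wy": 0,"wz": 0}

```text
time: 11.65
position: [0.5761, 0.0039, 0.13]
eef_rot: [1.0, 0.003, -0.001, -0.0]
force: [1.9, -0.1, 0.2]
gripper_width: 0.0286
gripper_force: 79.3
```

>>> play_rows:
  deltas:
    - {"fingers": -1,"dx": 0,"dy": 0,"dz": -0.003,"wx": 0,"wy": 0,"wz": 0}
    - {"fingers": -1,"dx": 0,"dy": 0,"dz": 0,"wx": 0,"wy": 0,"wz": 0}

```text
time: 11.85
position: [0.5761, 0.0038, 0.1278]
eef_rot: [1.0, 0.003, -0.001, -0.0]
force: [-0.2, 1.5, -0.6]
gripper_width: 0.0294
gripper_force: 79.4
```

>>> play_rows:
  deltas:
    - {"fingers": -1,"dx": 0,"dy": 0,"dz": -0.003,"wx": 0,"wy": 0,"wz": 0}
    - {"fingers": -1,"dx": 0,"dy": 0,"dz": 0,"wx": 0,"wy": 0,"wz": 0}

```text
time: 12.05
position: [0.5762, 0.0039, 0.1264]
eef_rot: [1.0, 0.003, -0.0, 0.0]
force: [-4.0, 1.2, 7.5]
gripper_width: 0.0295
gripper_force: 80.0
```

>>> play_rows:
  deltas:
    - {"fingers": -1,"dx": 0,"dy": 0,"dz": 0.002,"wx": 0,"wy": 0,"wz": 0}
    - {"fingers": 1,"dx": 0,"dy": 0,"dz": 0,"wx": 0,"wy": 0,"wz": 0}
    - {"fingers": 1,"dx": 0,"dy": 0,"dz": 0,"wx": 0,"wy": 0,"wz": 0}
    - {"fingers": 1,"dx": 0,"dy": 0,"dz": 0,"wx": 0,"wy": 0,"wz": 0}
    - {"fingers": 1,"dx": 0,"dy": 0,"dz": 0,"wx": 0,"wy": 0,"wz": 0}
    - {"fingers": 1,"dx": 0,"dy": 0,"dz": 0.04,"wx": 0,"wy": 0,"wz": 0}
    - {"fingers": 1,"dx": 0,"dy": 0,"dz": 0.04,"wx": 0,"wy": 0,"wz": 0}
    - {"fingers": 1,"dx": 0,"dy": 0,"dz": 0.02,"wx": 0,"wy": 0,"wz": 0}

```text
time: 12.85
position: [0.578, 0.0034, 0.2308]
eef_rot: [1.0, 0.003, 0.002, 0.0]
force: [0.6, -0.4, 0.2]
gripper_width: 0.0858
gripper_force: 0.0
```

>>> play_rows:
  deltas:
    - {"fingers": 1,"dx": 0,"dy": -0.04,"dz": 0,"wx": 0,"wy": 0,"wz": 0}
    - {"fingers": 1,"dx": 0,"dy": -0.045,"dz": 0,"wx": 0,"wy": 0,"wz": 0}
    - {"fingers": 1,"dx": 0,"dy": -0.045,"dz": 0,"wx": 0,"wy": 0,"wz": 0}
    - {"fingers": 1,"dx": 0,"dy": -0.045,"dz": 0,"wx": 0,"wy": 0,"wz": 0}
    - {"fingers": 1,"dx": 0,"dy": -0.045,"dz": 0,"wx": 0,"wy": 0,"wz": 0}
    - {"fingers": 1,"dx": 0,"dy": -0.02,"dz": 0,"wx": 0,"wy": 0,"wz": 0}
    - {"fingers": 1,"dx": 0,"dy": 0,"dz": 0,"wx": 0,"wy": 0,"wz": 0}

```text
time: 13.55
position: [0.5763, -0.2394, 0.2267]
eef_rot: [1.0, 0.001, -0.0, 0.0]
force: [0.2, 0.4, 0.6]
gripper_width: 0.0858
gripper_force: 0.0
```

```bash
python3 - <<'E'
from h import *
c=cap('wrist');cs=cap('side');t=cap('top');s=bot.read_state();print(s['position'],s['joint_positions'])
P=[[.579,-.2385,.126],[.5077,-.256,.105],[.5226,-.18,.093]]
print(proj(c,P).round(0).tolist())
o=np.zeros((600,800,3),np.uint8)
o[300:,:400]=cv2.resize(cs['img'][170:270,230:363],(400,300),interpolation=2)[:,:,::-1]
o[:300,:400]=cv2.resize(c['img'],(400,300))[:,:,::-1]
o[300:,400:]=cv2.resize(t['img'][150:250,315:448],(400,300),interpolation=2)[:,:,::-1]
cv2.imwrite('pics/m6.png',o);cv2.imwrite('pics/w6.png',c['img'][:,:,::-1])
E
```

```text
[ 0.5765729  -0.23512993  0.22709174] [-5.66511427e-01  3.99075524e-01  1.37222006e+00  7.26415489e-04
  1.37127817e+00  9.97895484e-01]
[[314.0, 244.0], [338.0, 331.0], [232.0, 304.0]]
```

View pics/m6.png

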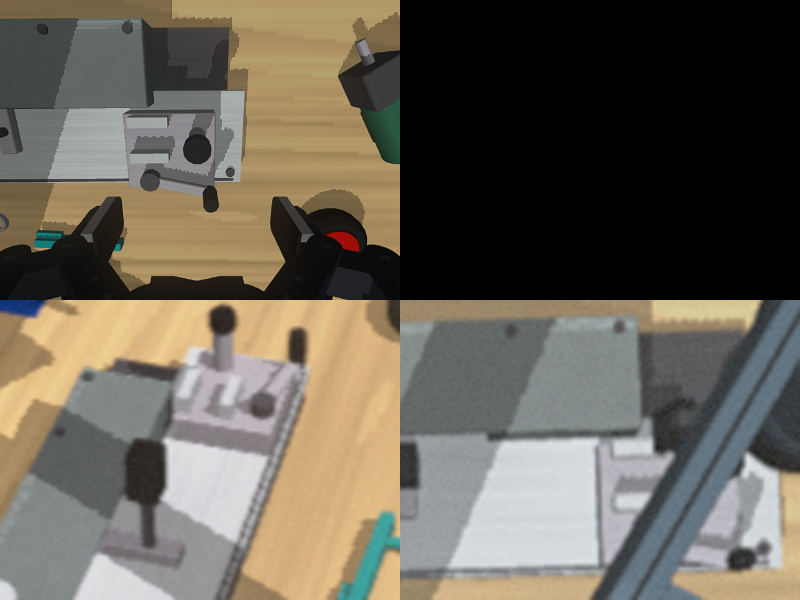

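>>> play_rows:
  deltas:
    - {"fingers": 1,"dx": 0.005,"dy": -0.002,"dz": -0.04,"wx": 0,"wy": 0,"wz": 0}
    - {"fingers": 1,"dx": 0,"dy": 0,"dz": -0.045,"wx": 0,"wy": 0,"wz": 0}
    - {"fingers": 1,"dx": 0,"dy": 0,"dz": -0.037,"wx": 0,"wy": 0,"wz": 0}
    - {"fingers": -1,"dx": 0,"dy": 0,"dz": 0,"wx": 0,"wy": 0,"wz": 0}
    - {"fingers": -1,"dx": 0,"dy": 0,"dz": 0,"wx": 0,"wy": 0,"wz": 0}
    - {"fingers": -1,"dx": 0,"dy": 0,"dz": 0,"wx": 0,"wy": 0,"wz": 0}
    - {"fingers": -1,"dx": 0,"dy": 0,"dz": 0,"wx": 0,"wy": 0,"wz": 0}
  squeeze: 40

```text
time: 14.4
position: [0.5833, -0.239, 0.1082]
eef_rot: [1.0, 0.003, 0.002, 0.002]
force: [-0.1, -9.6, 4.0]
gripper_width: 0.0282
gripper_force: 3.2
```

>>> play_rows:
  deltas:
    - {"fingers": -1,"dx": 0,"dy": 0.008,"dz": 0,"wx": 0,"wy": 0,"wz": 0}
    - {"fingers": -1,"dx": 0,"dy": 0.018,"dz": 0,"wx": 0,"wy": 0,"wz": 0}
    - {"fingers": -1,"dx": 0,"dy": 0.02,"dz": 0,"wx": 0,"wy": 0,"wz": 0}
    - {"fingers": -1,"dx": 0,"dy": 0.02,"dz": 0,"wx": 0,"wy": 0,"wz": 0}
    - {"fingers": -1,"dx": -0.001,"dy": 0.02,"dz": 0,"wx": 0,"wy": 0,"wz": 0}
    - {"fingers": -1,"dx": 0,"dy": 0.02,"dz": 0,"wx": 0,"wy": 0,"wz": 0}
    - {"fingers": -1,"dx": 0,"dy": 0.014,"dz": 0,"wx": 0,"wy": 0,"wz": 0}
    - {"fingers": -1,"dx": 0,"dy": 0.008,"dz": 0,"wx": 0,"wy": 0,"wz": 0}

```text
time: 15.2
position: [0.5823, -0.1102, 0.1084]
eef_rot: [1.0, 0.003, 0.003, 0.001]
force: [-0.7, -3.7, 6.8]
gripper_width: 0.0266
gripper_force: 39.8
```

>>> play_rows:
  deltas:
    - {"fingers": -1,"dx": 0,"dy": 0.004,"dz": 0,"wx": 0,"wy": 0,"wz": 0}
    - {"fingers": -1,"dx": 0,"dy": 0.003,"dz": 0,"wx": 0,"wy": 0,"wz": 0}

```text
time: 15.4
position: [0.5822, -0.1038, 0.1084]
eef_rot: [1.0, 0.003, 0.003, 0.001]
force: [-0.9, -2.5, 7.7]
gripper_width: 0.0264
gripper_force: 39.9
```

>>> play_rows:
  deltas:
    - {"fingers": -1,"dx": 0,"dy": 0.002,"dz": 0,"wx": 0,"wy": 0,"wz": 0}
    - {"fingers": -1,"dx": 0,"dy": 0.002,"dz": 0,"wx": 0,"wy": 0,"wz": 0}

```text
time: 15.6
position: [0.5822, -0.1003, 0.1084]
eef_rot: [1.0, 0.003, 0.003, 0.002]
force: [-1.3, -3.1, 8.6]
gripper_width: 0.0265
gripper_force: 39.9
```

>>> play_rows:
  deltas:
    - {"fingers": -1,"dx": 0,"dy": 0.002,"dz": 0,"wx": 0,"wy": 0,"wz": 0}
    - {"fingers": -1,"dx": 0,"dy": 0.002,"dz": 0,"wx": 0,"wy": 0,"wz": 0}

```text
time: 15.8
position: [0.5822, -0.0964, 0.1084]
eef_rot: [1.0, 0.003, 0.002, 0.002]
force: [-1.8, -3.5, 8.4]
gripper_width: 0.0265
gripper_force: 39.9
```

>>> play_rows:
  deltas:
    - {"fingers": -1,"dx": 0,"dy": 0.0015,"dz": 0,"wx": 0,"wy": 0,"wz": 0}
    - {"fingers": -1,"dx": 0,"dy": 0.0015,"dz": 0,"wx": 0,"wy": 0,"wz": 0}

```text
time: 16.0
position: [0.5822, -0.0934, 0.1084]
eef_rot: [1.0, 0.003, 0.002, 0.001]
force: [-1.6, -3.0, 8.4]
gripper_width: 0.0268
gripper_force: 39.9
```

>>> play_rows:
  deltas:
    - {"fingers": -1,"dx": 0,"dy": 0.0015,"dz": 0,"wx": 0,"wy": 0,"wz": 0}

```text
time: 16.1
position: [0.5822, -0.0923, 0.1084]
eef_rot: [1.0, 0.003, 0.002, 0.002]
force: [-2.4, -5.7, 7.9]
gripper_width: 0.0264
gripper_force: 39.9
```

>>> play_rows:
  deltas:
    - {"fingers": -1,"dx": 0,"dy": 0.0015,"dz": 0,"wx": 0,"wy": 0,"wz": 0}

```text
time: 16.2
position: [0.5821, -0.091, 0.1084]
eef_rot: [1.0, 0.003, 0.002, 0.002]
force: [-1.5, -5.3, 7.6]
gripper_width: 0.0271
gripper_force: 39.9
```

>>> play_rows:
  deltas:
    - {"fingers": -1,"dx": 0,"dy": 0.001,"dz": 0,"wx": 0,"wy": 0,"wz": 0}

```text
time: 16.3
position: [0.5821, -0.0899, 0.1084]
eef_rot: [1.0, 0.003, 0.002, 0.002]
force: [-2.9, -5.4, 8.5]
gripper_width: 0.0266
gripper_force: 39.9
```

>>> play_rows:
  deltas:
    - {"fingers": -1,"dx": 0,"dy": 0.001,"dz": 0,"wx": 0,"wy": 0,"wz": 0}
    - {"fingers": 0.4,"dx": 0,"dy": 0,"dz": 0,"wx": 0,"wy": 0,"wz": 0}
    - {"fingers": 0.4,"dx": 0,"dy": 0,"dz": 0,"wx": 0,"wy": 0,"wz": 0}
    - {"fingers": 0.4,"dx": 0,"dy": 0,"dz": 0,"wx": 0,"wy": 0,"wz": 0}
    - {"fingers": 0.4,"dx": 0,"dy": 0,"dz": 0.04,"wx": 0,"wy": 0,"wz": 0}
    - {"fingers": 0.4,"dx": 0,"dy": 0,"dz": 0.045,"wx": 0,"wy": 0,"wz": 0}
    - {"fingers": -1,"dx": -0.01,"dy": 0,"dz": 0.03,"wx": 0,"wy": 0,"wz": 0}
    - {"fingers": -1,"dx": 0,"dy": 0,"dz": 0,"wx": 0,"wy": 0,"wz": 0}

```text
time: 17.1
position: [0.5724, -0.0877, 0.2255]
eef_rot: [1.0, 0.003, 0.004, 0.001]
force: [0.4, 0.1, 0.2]
gripper_width: 0.0319
gripper_force: 0.0
```

```bash
python3 - <<'E'
from h import *
c=cap('wrist');cs=cap('side');t=cap('top');s=bot.read_state();print(s['position'],s['gripper_width'])
P=[[.579,-.091,.126],[.5077,-.109,.105],[.5226,-.033,.093]]
print(proj(c,P).round(0).tolist())
o=np.zeros((600,800,3),np.uint8)
o[300:,:400]=cv2.resize(cs['img'][170:270,230:363],(400,300),interpolation=2)[:,:,::-1]
o[:300,:400]=cv2.resize(c['img'],(400,300))[:,:,::-1]
o[:300,400:]=cv2.resize(c['img'][150:350,180:447],(400,300),interpolation=2)[:,:,::-1]
o[300:,400:]=cv2.resize(t['img'][150:250,315:448],(400,300),interpolation=2)[:,:,::-1]
cv2.imwrite('pics/m7.png',o)
E
```

```text
[ 0.57011662 -0.08693885  0.21943782] 0.0091948458352303
[[320.0, 240.0], [345.0, 329.0], [238.0, 302.0]]
```

View pics/m7.png

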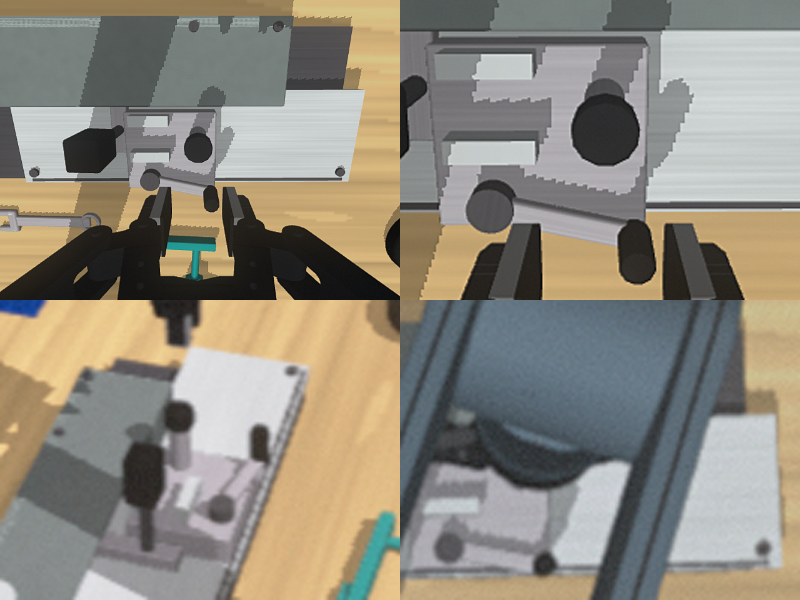

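The carriage face meets the bar. The post head is at full-image (314,237), the knob top at about (338,327) and the lever pivot at (240,290).

```bash
python3 - <<'E'
from h import *
c=cap('wrist')
k=ray(c,338,327,.105);p=ray(c,240,290,.085);print('knob',k,'piv',p,np.linalg.norm((k-p)[:2]))
s=bot.read_state();print(s['position'])
P=np.array([.525,-.033]);d0=k[:2]-P;a0=np.arctan2(-d0[0],-d0[1]);print('a0',a0,np.hypot(*d0))
f=lambda a,d:P+.075*np.array([-np.sin(a),-np.cos(a)])+d*np.array([np.cos(a),-np.sin(a)])
print('start',f(a0,.027));L=f(a0,.027)
for a in np.r_[a0+.1:1.55:.13]:
    n=f(a,.019);print(round(a,2),n.round(4),((n-L)*1e3).round(1));L=n
E
```

```text
knob [ 0.50908059 -0.10274216  0.105     ] piv [ 0.5271705  -0.03338912  0.085     ] 0.07167348470599745
[ 0.56988198 -0.08690602  0.21879782]
a0 0.22441606674365977 0.07153598021608228
start [ 0.53463267 -0.11212782]
0.32 [ 0.5191 -0.1101] [-15.5   2. ]
0.45 [ 0.5092 -0.1087] [-10.    1.4]
0.58 [ 0.4995 -0.106 ] [-9.7  2.7]
0.71 [ 0.4902 -0.1021] [-9.3  3.9]
0.84 [ 0.4816 -0.097 ] [-8.7  5.1]
0.97 [ 0.4736 -0.0908] [-7.9  6.2]
1.1 [ 0.4666 -0.0837] [-7.1  7.1]
1.23 [ 0.4605 -0.0757] [-6.1  8. ]
1.36 [ 0.4555 -0.067 ] [-5.   8.7]
1.49 [ 0.4517 -0.0577] [-3.8  9.3]
```

>>> play_rows:
  deltas:
    - {"fingers": -1,"dx": -0.018,"dy": -0.012,"dz": 0,"wx": 0,"wy": 0,"wz": -0.11}
    - {"fingers": -1,"dx": -0.017,"dy": -0.011,"dz": 0,"wx": 0,"wy": 0,"wz": -0.11}
    - {"fingers": -1,"dx": 0,"dy": 0,"dz": -0.04,"wx": 0,"wy": 0,"wz": 0}
    - {"fingers": -1,"dx": 0,"dy": 0,"dz": -0.03,"wx": 0,"wy": 0,"wz": 0}
    - {"fingers": -1,"dx": 0,"dy": 0,"dz": 0,"wx": 0,"wy": 0,"wz": 0}

```text
time: 17.8
position: [0.5317, -0.1088, 0.1447]
eef_rot: [0.994, -0.107, -0.006, -0.002]
force: [-0.9, 0.7, -0.6]
gripper_width: -0.0002
gripper_force: 0.0
```

>>> play_rows:
  deltas:
    - {"fingers": -1,"dx": 0,"dy": 0,"dz": -0.03,"wx": 0,"wy": 0,"wz": 0}
    - {"fingers": -1,"dx": 0,"dy": 0,"dz": -0.019,"wx": 0,"wy": 0,"wz": 0}
    - {"fingers": -1,"dx": 0,"dy": 0,"dz": -0.01,"wx": 0,"wy": 0,"wz": 0}
    - {"fingers": -1,"dx": 0,"dy": 0,"dz": 0,"wx": 0,"wy": 0,"wz": 0}

```text
time: 18.2
position: [0.535, -0.11, 0.0903]
eef_rot: [0.994, -0.107, -0.001, -0.0]
force: [-0.2, -0.3, 0.0]
gripper_width: 0.0001
gripper_force: 0.0
```

Now the arc.

>>> play_rows:
  deltas:
    - {"fingers": -1,"dx": -0.008,"dy": 0.0,"dz": 0,"wx": 0,"wy": 0,"wz": -0.05}
    - {"fingers": -1,"dx": -0.008,"dy": 0.001,"dz": 0,"wx": 0,"wy": 0,"wz": -0.05}
    - {"fingers": -1,"dx": -0.01,"dy": 0.0014,"dz": 0,"wx": 0,"wy": 0,"wz": -0.13}
    - {"fingers": -1,"dx": -0.0097,"dy": 0.0027,"dz": 0,"wx": 0,"wy": 0,"wz": -0.13}

```text
time: 18.6
position: [0.5011, -0.1061, 0.0931]
eef_rot: [0.958, -0.286, 0.002, 0.0]
force: [0.4, -1.5, -0.1]
gripper_width: -0.0001
gripper_force: 0.6
```

>>> play_rows:
  deltas:
    - {"fingers": -1,"dx": -0.0093,"dy": 0.0039,"dz": 0,"wx": 0,"wy": 0,"wz": -0.13}
    - {"fingers": -1,"dx": -0.0087,"dy": 0.0051,"dz": 0,"wx": 0,"wy": 0,"wz": -0.13}
    - {"fingers": -1,"dx": -0.0079,"dy": 0.0062,"dz": 0,"wx": 0,"wy": 0,"wz": -0.13}

```text
time: 18.9
position: [0.4751, -0.0908, 0.0931]
eef_rot: [0.885, -0.466, 0.002, 0.0]
force: [0.0, -0.9, 0.3]
gripper_width: -0.0003
gripper_force: 0.6
```

>>> play_rows:
  deltas:
    - {"fingers": -1,"dx": -0.0071,"dy": 0.0071,"dz": 0,"wx": 0,"wy": 0,"wz": -0.13}
    - {"fingers": -1,"dx": -0.0061,"dy": 0.008,"dz": 0,"wx": 0,"wy": 0,"wz": -0.13}
    - {"fingers": -1,"dx": -0.005,"dy": 0.0087,"dz": 0,"wx": 0,"wy": 0,"wz": -0.13}

```text
time: 19.2
position: [0.4567, -0.0667, 0.093]
eef_rot: [0.778, -0.629, 0.001, -0.0]
force: [-0.5, -1.7, 1.4]
gripper_width: -0.0001
gripper_force: 0.6
```

>>> play_rows:
  deltas:
    - {"fingers": -1,"dx": -0.0038,"dy": 0.008,"dz": 0,"wx": 0,"wy": 0,"wz": -0.1}
    - {"fingers": -1,"dx": -0.001,"dy": 0.002,"dz": 0,"wx": 0,"wy": 0,"wz": 0}

```text
time: 19.4
position: [0.4519, -0.0561, 0.0928]
eef_rot: [0.747, -0.665, 0.001, -0.0]
force: [-0.1, -1.6, 0.5]
gripper_width: -0.0002
gripper_force: 0.4
```

>>> play_rows:
  deltas:
    - {"fingers": -1,"dx": 0,"dy": 0.002,"dz": 0,"wx": 0,"wy": 0,"wz": 0}

```text
time: 19.5
position: [0.4519, -0.0545, 0.0924]
eef_rot: [0.748, -0.663, 0.001, -0.0]
force: [0.2, -1.9, 0.8]
gripper_width: 0.0001
gripper_force: 0.4
```

>>> play_rows:
  deltas:
    - {"fingers": -1,"dx": 0,"dy": 0.002,"dz": 0,"wx": 0,"wy": 0,"wz": 0}

```text
time: 19.6
position: [0.4517, -0.0526, 0.092]
eef_rot: [0.748, -0.664, 0.001, -0.0]
force: [-0.0, -0.9, 1.2]
gripper_width: -0.0001
gripper_force: 0.4
```

>>> play_rows:
  deltas:
    - {"fingers": -1,"dx": 0,"dy": 0.002,"dz": 0,"wx": 0,"wy": 0,"wz": 0}
    - {"fingers": -1,"dx": 0,"dy": 0.001,"dz": 0,"wx": 0,"wy": 0,"wz": 0}

```text
time: 19.8
position: [0.4517, -0.0505, 0.0918]
eef_rot: [0.748, -0.664, 0.001, 0.001]
force: [-1.7, -6.5, 3.3]
gripper_width: 0.0002
gripper_force: 3.4
```

>>> play_rows:
  deltas:
    - {"fingers": -1,"dx": 0,"dy": 0.0015,"dz": 0,"wx": 0,"wy": 0,"wz": 0}

```text
time: 19.9
position: [0.4517, -0.0492, 0.0918]
eef_rot: [0.748, -0.664, 0.001, 0.001]
force: [-1.0, -5.9, 4.0]
gripper_width: -0.0001
gripper_force: 3.0
```

>>> play_rows:
  deltas:
    - {"fingers": -1,"dx": 0,"dy": 0.0015,"dz": 0,"wx": 0,"wy": 0,"wz": 0}

```text
time: 20.0
position: [0.4517, -0.0477, 0.0918]
eef_rot: [0.748, -0.664, 0.001, 0.001]
force: [-2.3, -7.8, 2.9]
gripper_width: -0.0002
gripper_force: 4.2
```

>>> play_rows:
  deltas:
    - {"fingers": -1,"dx": 0,"dy": -0.01,"dz": 0,"wx": 0,"wy": 0,"wz": 0}
    - {"fingers": -1,"dx": -0.01,"dy": -0.03,"dz": 0,"wx": 0,"wy": 0,"wz": 0}
    - {"fingers": -1,"dx": -0.01,"dy": -0.02,"dz": 0.04,"wx": 0,"wy": 0,"wz": 0}
    - {"fingers": -1,"dx": -0.03,"dy": -0.03,"dz": 0.05,"wx": 0,"wy": 0,"wz": 0.1}
    - {"fingers": -1,"dx": -0.02,"dy": -0.045,"dz": 0.05,"wx": 0,"wy": 0,"wz": 0.1}
    - {"fingers": -1,"dx": 0,"dy": -0.05,"dz": 0,"wx": 0,"wy": 0,"wz": 0.14}
    - {"fingers": -1,"dx": 0,"dy": -0.05,"dz": 0,"wx": 0,"wy": 0,"wz": 0.14}
    - {"fingers": -1,"dx": 0,"dy": 0,"dz": 0,"wx": 0,"wy": 0,"wz": 0.14}

```text
time: 20.8
position: [0.3941, -0.2651, 0.2056]
eef_rot: [0.913, -0.408, 0.002, 0.001]
force: [0.0, 0.7, -0.6]
gripper_width: -0.0003
gripper_force: 0.0
```

```bash
python3 - <<'E'
from h import *
cs=cap('side');t=cap('top');s=bot.read_state();print(s['position'],s['time'])
a=t['img'];
P=[(.525,-.029),(.45,-.0285)]
print(proj(t,[[*P[0],.08],[*P[1],.105]]).round(1).tolist())
o=np.zeros((600,800,3),np.uint8)
o[:300,:400]=cv2.resize(cs['img'][190:265,230:330],(400,300),interpolation=1)[:,:,::-1]
o[:300,400:]=cv2.resize(a[180:270,300:420],(400,300),interpolation=1)[:,:,::-1]
o[300:,:400]=cv2.resize(a,(400,300))[:,:,::-1]
cv2.imwrite('pics/m8.png',o)
E
```

```text
[ 0.39349245 -0.26014816  0.20462286] 20.9
[[329.9, 231.3], [330.3, 263.3]]
```

View pics/m8.png

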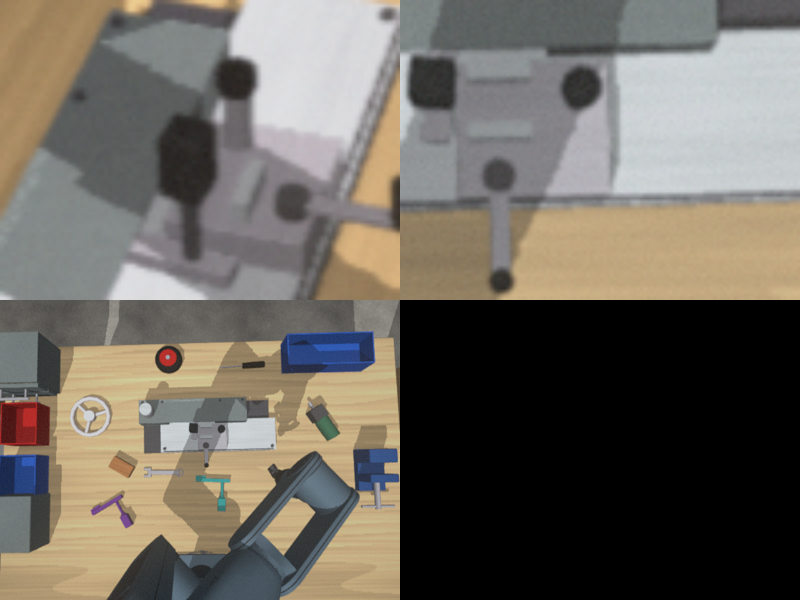

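The lever points straight at the robot, the carriage touches the bar, and the key stands upright with its sleeve down. The bystanders haven't moved, so I'm handing in.

```bash
python3 -c "
from workcell import bot
print(bot.job_done())"
```

```text
the job is handed in; nothing more can be done
None
```

I handed the job in at about 21 s: the key is seated flat in the keyway and released, the carriage is up against it, and the lock lever is over to its stop towards the robot; the hand-in gave no verdict.

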